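Find the full sugar tin by feel

ROBOT

A 6-joint arm with a two-finger parallel gripper is mounted at the origin on the work surface. World frame = base frame: x ahead of the robot, y to its left, z up, the work surface at z = 0. Lengths are in m, angles in rad, forces in N, time in s.
With the tool pointing down it reaches from about 0.25 to 0.725 m from the base axis. Payload 4 kg.
Tool frame: the origin (TCP) lies midway between the tips of the shut fingers; the grasp point (between the pads) lies 19 mm behind it (robot.grip_depth is the distance from the TCP to the grasp point, in m); z points along the fingers, y is the line along which they close (so a half turn about z gives the same grasp; the last joint's range is limited). The gripper opens to 85 mm and grips with 20 to 120 N. Pads are 22 mm wide; open, the fingers measure 114 mm over their backs; the gripper's body (76 mm by 85 mm) begins 54 mm behind the grasp point. The pads swing forward as they close: fully open they stand 13 mm farther back than shut.
Start: joints at [-1.273, 0.241, 0.005, 1.335, 0, 1.571], TCP at [0.147, -0.478, 0.231] pointing down, gripper open.
Joint ranges: [-2.72, 2.72], [-1.05, 1.87], [-1.09, 1.28], [-1.99, 2.15], [-1.42, 1.44], [-3.14, 3.14]. Speed limits (rad/s): [2.79, 2.79, 3.14, 3.14, 3.14, 3.14].

INTERFACE

Orientations are given as a rotation vector (axis times angle).
In Python, from station import monitor, optics, workorder, robot gives the robot as it stands.
- The arm moves only by the tool send_rows, never from a script. Its argument "targets" is a list of rows, each an object of numbers: "claw": the opening in per cent of the stroke, from 0 (shut) to 100 (fully open); "x", "y", "z": the shift along the tool's x, y, z in m; "rx", "ry", "rz": the turn, a rotation vector about the tool's x, y, z in degrees. A call has 1 to 8 rows; each row shifts and turns the commanded pose from where the row before left it, along the tool's axes as they then stand; what a row does not reach is not made up. A row lasts 1/12 s, in which the tool goes at most 41.7 mm and 7.16 degrees, less where a joint would pass 70% of its speed; a pose out of reach is approached as far as the arm can. A call is refused whole if a number of a shift passes 0.0417 or a number of a turn 7.16, either way. A call with a gripper value outside its range is refused whole. The fingers move at their own pace and stop on an object; "grip_force" is the grip in N (left out, the last holds). Time passes only in rows, so rows that do not move let the fingers close. It gives the time, the measured TCP pose, the force, the opening and the grip force at its end, in the units of the state.
- monitor.get_obs(): the state, without advancing time (a new reading comes with each control period).
- optics.grab_frame(name): name is "side" or "top"; returns the picture (480x640x3 uint8, red, green, blue); there is no depth.
- optics.get_calibration(name): a dict with "fov_y" (degrees; the focal length in pixels is half the picture's height over the tangent of half this angle, whatever the lens; pixels are square), "cx", "cy" (the principal point, pixels), "D" ([k1, k2, p1, p2, k3] as OpenCV has them; the pictures are not rectified), "cam_to_world" (4x4, takes a point from camera to world coordinates). Camera axes: x right, y down, z forward; pixel columns grow to the right and rows downward; lengths in m; the calibration is good to about 2 mm. A picture is of the moment at which its call begins. get_calibration takes no time and is no camera call.
- workorder.sign_off(): hands the job in; it is judged then, once.
The state is a dict: "t": time; "joint_positions": joint angles; "dq": joint speeds; "tau": joint torques, N m; "tool_pos": TCP position; "tcp_rot": TCP orientation; "contact_force": force on the tool from outside, world axes, zero at the start; "wrist_torque": the same for the moment, N m; "grip_width": opening from 0.0 (shut) to 1.0 (fully open); "grasp_force": force on a finger pad.
Only numpy, scipy, OpenCV 4.12 (cv2) and the standard library are available. Lean on these libraries where they do the work, as an engineer would, in place of code of your own. Each camera call takes 0.05 s, during which the arm holds its last target. There are 200 camera calls.

TASK

One of the three identical closed sugar tins on the baking mat is full and the other two are part-empty: heft them one after the other from the robot's left to its right, lifting each a few centimetres straight up off the mat and setting the part-empty ones back upright where they stood. Then hold up the heaviest, upright and with its underside clearly higher than the tops of the other two, and finish while still holding it there. Leave the jar, the ramekin and the cutter that stand among the tins where they are.

Things in the scene. Friction and masses are not known exactly. Their poses are not given: they have to be found in the camera images.
- tin_a: a closed round sugar tin, one of three that look and measure the same: 62 mm across, 115 mm high (steel body to 94 mm, wooden lid of the same width above it). Loose, stands upright on the mat. Origin: centre of its underside, z axis up its middle. The name says nothing about its contents or its place. Two of the tins are part-empty (140 to 220 g), the third is full (380 to 485 g).
- tin_b: a closed round sugar tin, one of three that look and measure the same: 62 mm across, 115 mm high (steel body to 94 mm, wooden lid of the same width above it). Loose, stands upright on the mat. Origin: centre of its underside, z axis up its middle. The name says nothing about its contents or its place. Two of the tins are part-empty (140 to 220 g), the third is full (380 to 485 g).
- tin_c: a closed round sugar tin, one of three that look and measure the same: 62 mm across, 115 mm high (steel body to 94 mm, wooden lid of the same width above it). Loose, stands upright on the mat. Origin: centre of its underside, z axis up its middle. The name says nothing about its contents or its place. Two of the tins are part-empty (140 to 220 g), the third is full (380 to 485 g).
- mat: flat off-white baking mat, 280 (x) by 500 (y) by 3 mm, fixed to the table, on which the three tins stand in a row along its y axis about 160 mm apart: its left end is at its +y (the robot's left), its right end at -y. Origin: centre of its underside, on the table top; turned up to 0.2 rad.
- jar: Bystander, loose, not to be disturbed: small amber jar with metal cap, 42 mm across, 65 mm high, stands on the mat beyond the tins, between left and middle. Origin: centre of its underside.
- ramekin: Bystander, loose, not to be disturbed: small white cup, 60 mm across, 40 mm high, stands on the mat beyond the tins, between middle and right. Origin: centre of its underside.
- cutter: Bystander, loose, not to be disturbed: thin metal ring cookie cutter, 54 mm across, 30 mm high, on the mat on the robot's side of the tins, between middle and right. Origin: centre of its underside.
There are look-alikes about, which are no part of the job. Leave any red look-alike of the tin_c alone. What is shaped like the tin_b but purple is not meant.

How it is judged:
On the way, in this order (a step that is already met when the one before it is completed fails the run):
1. the left tin is hefted: gripped and lifted off the mat at its place (((z of tin_a in the frame of mat above 0.018 m and contact force between tin_a and the fingers above 1 N and y of tin_a in the frame of mat above 0.09 m) or (z of tin_b in the frame of mat above 0.018 m and contact force between tin_b and the fingers above 1 N and y of tin_b in the frame of mat above 0.09 m) or (z of tin_c in the frame of mat above 0.018 m and contact force between tin_c and the fingers above 1 N and y of tin_c in the frame of mat above 0.09 m))), for 0.2 s.
2. then the middle tin is hefted at its place (((z of tin_a in the frame of mat above 0.018 m and contact force between tin_a and the fingers above 1 N and y of tin_a in the frame of mat between -0.06 and 0.06 m) or (z of tin_b in the frame of mat above 0.018 m and contact force between tin_b and the fingers above 1 N and y of tin_b in the frame of mat between -0.06 and 0.06 m) or (z of tin_c in the frame of mat above 0.018 m and contact force between tin_c and the fingers above 1 N and y of tin_c in the frame of mat between -0.06 and 0.06 m))), for 0.2 s.
3. then the right tin is hefted at its place (((z of tin_a in the frame of mat above 0.018 m and contact force between tin_a and the fingers above 1 N and y of tin_a in the frame of mat below -0.09 m) or (z of tin_b in the frame of mat above 0.018 m and contact force between tin_b and the fingers above 1 N and y of tin_b in the frame of mat below -0.09 m) or (z of tin_c in the frame of mat above 0.018 m and contact force between tin_c and the fingers above 1 N and y of tin_c in the frame of mat below -0.09 m))), for 0.2 s.
At the end, for the whole second after the job is handed in: One tin is held still in the fingers, within 20 degrees of upright, underside over 120 mm above the table; the other two stand on the mat untouched, upright, within 40 mm of their starts, each pressing on it with under 3 N (so neither is the full one) (((height (world z) of tin_a above 0.12 m and angle between tin_a's own z axis and vertical below 0.35 rad and contact force between tin_a and the fingers above 2 N and linear speed of tin_a below 0.05 m/s and contact force between tin_b and mat between 0.7 and 3 N and distance of each of tin_b, tin_c from where it was at the start of the episode below 0.04 m and angle between each of tin_b, tin_c's own z axis and vertical below 0.1 rad and z of each of tin_b, tin_c in the frame of mat below 0.008 m and linear speed of each of tin_b, tin_c below 0.03 m/s and contact force between each of tin_b, tin_c and the arm below 0.2 N and contact force between each of tin_b, tin_c and the fingers below 0.2 N and contact force between tin_a and tin_b below 0.2 N and contact force between tin_c and mat between 0.7 and 3 N and contact force between tin_a and tin_c below 0.2 N) or (height (world z) of tin_b above 0.12 m and angle between tin_b's own z axis and vertical below 0.35 rad and contact force between tin_b and the fingers above 2 N and linear speed of tin_b below 0.05 m/s and contact force between tin_a and mat between 0.7 and 3 N and distance of each of tin_a, tin_c from where it was at the start of the episode below 0.04 m and angle between each of tin_a, tin_c's own z axis and vertical below 0.1 rad and z of each of tin_a, tin_c in the frame of mat below 0.008 m and linear speed of each of tin_a, tin_c below 0.03 m/s and contact force between each of tin_a, tin_c and the arm below 0.2 N and contact force between each of tin_a, tin_c and the fingers below 0.2 N and contact force between tin_b and tin_a below 0.2 N and contact force between tin_c and mat between 0.7 and 3 N and contact force between tin_b and tin_c below 0.2 N) or (height (world z) of tin_c above 0.12 m and angle between tin_c's own z axis and vertical below 0.35 rad and contact force between tin_c and the fingers above 2 N and linear speed of tin_c below 0.05 m/s and contact force between tin_a and mat between 0.7 and 3 N and distance of each of tin_a, tin_b from where it was at the start of the episode below 0.04 m and angle between each of tin_a, tin_b's own z axis and vertical below 0.1 rad and z of each of tin_a, tin_b in the frame of mat below 0.008 m and linear speed of each of tin_a, tin_b below 0.03 m/s and contact force between each of tin_a, tin_b and the arm below 0.2 N and contact force between each of tin_a, tin_b and the fingers below 0.2 N and contact force between tin_c and tin_a below 0.2 N and contact force between tin_b and mat between 0.7 and 3 N and contact force between tin_c and tin_b below 0.2 N))); the arm keeps its last pose, push and grip.
It fails at once if a bystander is pushed more than 40 mm from where it stood (distance of any of jar, ramekin, cutter from where it was at the start of the episode above 0.04 m).
It fails at once if a tin is tipped more than about 35 degrees (angle between any of tin_a, tin_b, tin_c's own z axis and vertical above 0.6 rad).
It also fails if it takes over 64 s, if anything falls off the work surface, if the arm or the gripper's body presses on something with over 40 N, if the wrist force passes 120 N, or if a joint passes its speed limit or range.

## Working session

There is one attempt and no reset: what is moved stays moved. The work goes in short steps, Python scripts to look and compute and a tool call to move; the robot and the scene stay as the last step left them, time stands still between calls to the robot, and variables do not carry over. Pictures are saved under pics/ and viewed, at most 10 in all, crops included, and the job is handed in when it is done.

Besides the shell and the picture viewer there is one more tool, called after ">>>" as a command line: name --argument value ..., lists and objects as JSON in quotes. send_rows: Moves the arm, as the interface text tells. Its arguments: {"type":"object","properties":{"targets":{"type":"array","items":{"type":"object","properties":{"claw":{"type":"number"},"x":{"type":"number"},"y":{"type":"number"},"z":{"type":"number"},"rx":{"type":"number"},"ry":{"type":"number"},"rz":{"type":"number"}}}},"grip_force":{"type":"number"}},"required":["targets"]}

```bash
mkdir -p pics; python3 - <<'E'
from station import monitor, optics, workorder, robot
import cv2
print(monitor.get_obs())
for n in("top","side"):
    cv2.imwrite(f"pics/{n}0.png",optics.grab_frame(n)[:,:,::-1]); print(n,optics.get_calibration(n))
E
```

```text
{'t': 0.0, 'joint_positions': array([-1.27299470e+00,  2.41415356e-01,  3.72458391e-03,  1.33519855e+00,
        1.19810798e-05,  1.57078323e+00]), 'dq': array([ 7.64739188e-04, -6.68850950e-06, -8.61041320e-04,  1.17925402e-04,
        4.16782880e-04, -2.10765277e-04]), 'tau': array([-2.49463774e-03, -3.72318256e+01,  2.52406973e+01,  1.69219170e-02,
       -1.34004395e-04, -1.03817430e-05]), 'tool_pos': array([ 0.14652777, -0.47738695,  0.23041191]), 'tcp_rot': array([-3.10477834e+00, -4.65772005e-01,  4.68788269e-04]), 'contact_force': array([-0.27394369,  0.1804359 , -1.13670585]), 'wrist_torque': array([ 0.05410277, -0.03124965,  0.02601871]), 'grasp_force': 0.0, 'grip_width': 0.9988850805267254}
top {'fov_y': 47.79790324938117, 'cx': 325.68983207212335, 'cy': 246.1274829432965, 'D': array([-0.16797686,  0.        ,  0.        ,  0.        ,  0.        ]), 'cam_to_world': array([[-0.01582358, -0.99773164,  0.06543073,  0.48809755],
       [-0.99981441,  0.01506953, -0.01200194, -0.06434817],
       [ 0.0109887 , -0.0656085 , -0.99778493,  0.96217539],
       [ 0.        ,  0.        ,  0.        ,  1.        ]])}
side {'fov_y': 51.1763199932162, 'cx': 310.5432106735905, 'cy': 243.60310778679494, 'D': array([-0.10588994,  0.        ,  0.        ,  0.        ,  0.        ]), 'cam_to_world': array([[-0.87183961, -0.28533439,  0.39809544,  0.12101645],
       [-0.48971466,  0.52221662, -0.69819006,  0.71172627],
       [-0.00867442, -0.80366292, -0.59502157,  0.6669559 ],
       [ 0.        ,  0.        ,  0.        ,  1.        ]])}
```

View pics/top0.png

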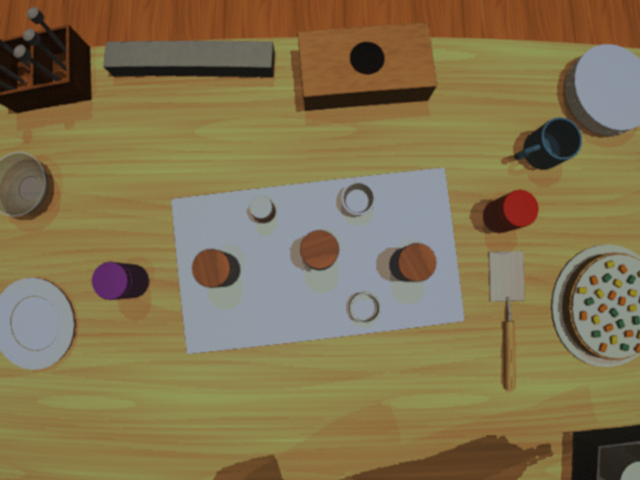

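View pics/side0.png

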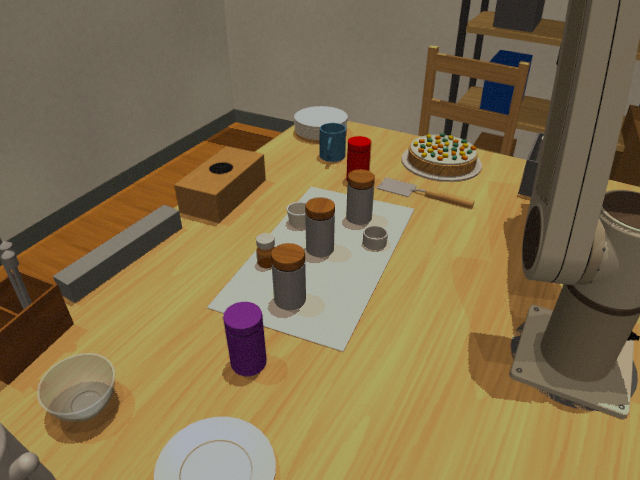

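```bash
cat > h.py <<'E'
import numpy as np, cv2
from station import monitor, optics, robot
from scipy.spatial.transform import Rotation as Ro
def cal(n):
    c=optics.get_calibration(n); f=240/np.tan(np.radians(c["fov_y"]/2))
    return np.array([[f,0,c["cx"]],[0,f,c["cy"]],[0,0,1]]),c["D"],c["cam_to_world"]
def p2w(n,uv,z):
    K,D,T=cal(n); q=cv2.undistortPoints(np.array(uv,float).reshape(-1,1,2),K,D)[:,0]
    d=np.c_[q,np.ones(len(q))]@T[:3,:3].T; o=T[:3,3]
    return (o+d*((z-o[2])/d[:,2])[:,None])[:,:2]
def w2p(n,P):
    K,D,T=cal(n); W=np.linalg.inv(T)
    return cv2.projectPoints(np.array(P,float),cv2.Rodrigues(W[:3,:3])[0],W[:3,3],K,D)[0][:,0]
def hullc(P):
    m=cv2.moments(cv2.convexHull(P.astype(np.float32))); return np.array([m["m10"],m["m01"]])/m["m00"]
def lids(n,im,seeds):
    hsv=cv2.cvtColor(im,cv2.COLOR_RGB2HSV); m=((hsv[:,:,0]<14)&(hsv[:,:,1]>110)).astype(np.uint8)
    m=cv2.morphologyEx(m,cv2.MORPH_OPEN,np.ones((3,3)))
    N,L,S,C=cv2.connectedComponentsWithStats(m); out=[]
    a=np.linspace(0,2*np.pi,60)
    for u,v in seeds:
        k=L[v,u]; ys,xs=np.where(L==k); c=hullc(np.c_[xs,ys]); xy=p2w(n,[c],.11)[0]
        for _ in range(6):
            P=np.vstack([np.c_[xy[0]+.031*np.cos(a),xy[1]+.031*np.sin(a),0*a+z] for z in(.097,.118)])
            xy=xy+p2w(n,[c],.11)[0]-p2w(n,[hullc(w2p(n,P))],.11)[0]
        out.append(xy); print(n,S[k],len(cv2.convexHull(P.astype(np.float32)[:, :2])),xy.round(4))
    return np.array(out)
def to_tool(xy,z):
    o=monitor.get_obs(); R=Ro.from_rotvec(o["tcp_rot"]); return R.inv().apply(np.r_[xy,z]-o["tool_pos"]).round(4)
E
python3 - <<'E'
from h import *
rd=lambda n:cv2.imread(f"pics/{n}0.png")[:,:,::-1].copy()
t=lids("top",rd("top"),[(212,268),(320,250),(417,262)])
s=lids("side",rd("side"),[(289,256),(320,209),(361,180)])
print((t-s).round(4))
mc=p2w("top",[(172,199),(445,169),(463,321),(187,353)],.003);print(mc.round(3),np.degrees(np.arctan2(*(mc[0]-mc[1])[::-1])))
for n,uv,z in(("jar",(262,208),.068),("ram",(357,199),.043),("cut",(363,307),.033)): print(n,p2w("top",[uv],z).round(3))
R=Ro.from_rotvec(monitor.get_obs()["tcp_rot"]).as_matrix();print(R.round(3))
for q in t: print(to_tool(q,.231))
E
```

```text
Traceback (most recent call last):
  File "h.py", line 26, in lids
    out.append(xy); print(n,S[k],len(cv2.convexHull(P.astype(np.float32)[:, :2])),xy.round(4))
                                     ~~~~~~~~~~~~~~^^^^^^^^^^^^^^^^^^^^^^^^^^^^^
cv2.error: OpenCV(4.12.0) /io/opencv/modules/imgproc/src/convhull.cpp:143: error: (-215:Assertion failed) total >= 0 && (depth == CV_32F || depth == CV_32S) in function 'convexHull'
```

```bash
sed -i 's/print(n,S\[k\],len(.*),xy.round(4))/print(n,S[k],xy.round(4))/' h.py
python3 - <<'E'
from h import *
rd=lambda n:cv2.imread(f"pics/{n}0.png")[:,:,::-1].copy()
t=lids("top",rd("top"),[(212,268),(320,250),(417,262)])
s=lids("side",rd("side"),[(289,256),(320,209),(361,180)])
print((t-s).round(4))
mc=p2w("top",[(172,199),(445,169),(463,321),(187,353)],.003);print(mc.round(3),np.degrees(np.arctan2(*(mc[0]-mc[1])[::-1])))
for n,uv,z in(("jar",(262,208),.068),("ram",(357,199),.043),("cut",(363,307),.033)): print(n,p2w("top",[uv],z).round(3))
R=Ro.from_rotvec(monitor.get_obs()["tcp_rot"]).as_matrix();print(R.round(3))
for q in t: print(to_tool(q,.231))
E
```

```text
top [ 193  250   38   37 1117] [0.5122 0.1068]
top [ 301  231   37   38 1122] [ 0.5387 -0.0639]
top [ 398  244   38   37 1105] [ 0.5166 -0.2178]
side [     0      0    640    480 306289] [0.4872 0.0351]
side [     0      0    640    480 306289] [0.4872 0.0351]
side [     0      0    640    480 306289] [0.4872 0.0351]
[[ 0.025   0.0717]
 [ 0.0515 -0.099 ]
 [ 0.0294 -0.2528]]
[[ 0.641  0.2  ]
 [ 0.688 -0.295]
 [ 0.413 -0.319]
 [ 0.364  0.174]] 95.49669877844711
jar [[0.612 0.03 ]]
ram [[ 0.629 -0.13 ]]
cut [[ 0.444 -0.138]]
[[ 0.956  0.293 -0.001]
 [ 0.293 -0.956  0.002]
 [-0.    -0.002 -1.   ]]
[ 5.210e-01 -4.513e-01  3.000e-04]
[ 0.4962 -0.2803  0.    ]
[ 4.299e-01 -1.397e-01 -2.000e-04]
```

>>> send_rows --targets '[{"x": 0.025,"y": -0.0215,"claw": 100},{"x": 0.025,"y": -0.0215},{"x": 0.025,"y": -0.0215},{"x": 0.025,"y": -0.0215},{"x": 0.025,"y": -0.0215},{"x": 0.025,"y": -0.0215},{"x": 0.025,"y": -0.0215},{"x": 0.025,"y": -0.0215}]'

```text
$.targets[0]: bad value
```

```bash
python3 - <<'E'
from h import *
o=monitor.get_obs();print(o["joint_positions"].round(3),o["contact_force"],o["tool_pos"])
print(w2p("side",[[.5122,.1068,.118],[.5387,-.0639,.118],[.5166,-.2178,.118]]))
print(to_tool([.5122,.1068],.231))
E
```

```text
[-1.273  0.241  0.004  1.335 -0.     1.571] [-0.19469386  0.18083169 -0.09497947] [ 0.14653059 -0.47747506  0.23050976]
[[288.3641771  251.16564773]
 [320.44117618 203.3956853 ]
 [361.28463565 174.32819659]]
[ 5.210e-01 -4.513e-01  3.000e-04]
```

>>> send_rows --targets '[{"x": 0.025,"y": -0.0215,"z": 0,"rx": 0,"ry": 0,"rz": 0,"claw": 100},{"x": 0.025,"y": -0.0215,"z": 0,"rx": 0,"ry": 0,"rz": 0,"claw": 100},{"x": 0.025,"y": -0.0215,"z": 0,"rx": 0,"ry": 0,"rz": 0,"claw": 100},{"x": 0.025,"y": -0.0215,"z": 0,"rx": 0,"ry": 0,"rz": 0,"claw": 100},{"x": 0.025,"y": -0.0215,"z": 0,"rx": 0,"ry": 0,"rz": 0,"claw": 100},{"x": 0.025,"y": -0.0215,"z": 0,"rx": 0,"ry": 0,"rz": 0,"claw": 100},{"x": 0.025,"y": -0.0215,"z": 0,"rx": 0,"ry": 0,"rz": 0,"claw": 100},{"x": 0.025,"y": -0.0215,"z": 0,"rx": 0,"ry": 0,"rz": 0,"claw": 100}]'

```text
t: 0.77
tool_pos: [0.2877, -0.2533, 0.2311]
tcp_rot: [-3.107, -0.465, 0.0]
contact_force: [-0.3, -0.3, 0.1]
grip_width: 1.005
grasp_force: 0.0
```

```bash
python3 - <<'E'
from h import *
o=monitor.get_obs();print(o["joint_positions"].round(3),o["contact_force"],o["tool_pos"])
print(to_tool([.5122,.1068],.231))
E
```

```text
[-0.722  0.009 -0.264  1.298  0.     2.122] [-0.3184213  -0.2715929   0.06475928] [ 0.28770222 -0.25327126  0.23105566]
[ 3.201e-01 -2.785e-01  1.000e-04]
```

>>> send_rows --targets '[{"x": 0,"y": 0,"z": 0,"rx": 0,"ry": 0,"rz": -7,"claw": 100},{"x": 0,"y": 0,"z": 0,"rx": 0,"ry": 0,"rz": -7,"claw": 100},{"x": 0.03,"y": -0.015,"z": 0,"rx": 0,"ry": 0,"rz": 0,"claw": 100},{"x": 0.03,"y": -0.015,"z": 0,"rx": 0,"ry": 0,"rz": 0,"claw": 100},{"x": 0.03,"y": -0.015,"z": 0,"rx": 0,"ry": 0,"rz": 0,"claw": 100},{"x": 0.03,"y": -0.015,"z": 0,"rx": 0,"ry": 0,"rz": 0,"claw": 100},{"x": 0.03,"y": -0.015,"z": 0,"rx": 0,"ry": 0,"rz": 0,"claw": 100},{"x": 0.03,"y": -0.015,"z": 0,"rx": 0,"ry": 0,"rz": 0,"claw": 100}]'

```text
t: 1.43
tool_pos: [0.3954, -0.0834, 0.2311]
tcp_rot: [-3.027, -0.841, 0.001]
contact_force: [1.8, -1.2, 0.0]
grip_width: 0.995
grasp_force: 0.0
```

>>> send_rows --targets '[{"x": 0.03,"y": -0.015,"z": 0,"rx": 0,"ry": 0,"rz": 0,"claw": 100},{"x": 0.03,"y": -0.015,"z": 0,"rx": 0,"ry": 0,"rz": 0,"claw": 100},{"x": 0.03,"y": -0.015,"z": 0,"rx": 0,"ry": 0,"rz": 0,"claw": 100},{"x": 0.03,"y": -0.015,"z": 0,"rx": 0,"ry": 0,"rz": 0,"claw": 100},{"x": 0.03,"y": -0.015,"z": 0,"rx": 0,"ry": 0,"rz": 0,"claw": 100},{"x": 0.02,"y": -0.01,"z": 0,"rx": 0,"ry": 0,"rz": 0,"claw": 100},{"x": 0,"y": 0,"z": 0,"rx": 0,"ry": 0,"rz": 0,"claw": 100},{"x": 0,"y": 0,"z": 0,"rx": 0,"ry": 0,"rz": 0,"claw": 100}]'

```text
t: 2.1
tool_pos: [0.4968, 0.0765, 0.2304]
tcp_rot: [3.026, 0.845, -0.003]
contact_force: [-0.8, 0.2, 0.6]
grip_width: 0.999
grasp_force: 0.0
```

```bash
python3 - <<'E'
from h import *
o=monitor.get_obs();print(o["joint_positions"].round(3),o["contact_force"],o["tool_pos"])
print(to_tool([.5122,.1068],.077))
E
```

```text
[ 0.153  0.248  0.012  1.337 -0.     2.75 ] [-0.79625108  0.19579857  0.63803266] [0.49680014 0.07650172 0.23036511]
[ 0.0292 -0.0179  0.1533]
```

>>> send_rows --targets '[{"x": 0.015,"y": -0.009,"z": 0,"rx": 0,"ry": 0,"rz": 0,"claw": 100},{"x": 0.014,"y": -0.009,"z": 0,"rx": 0,"ry": 0,"rz": 0,"claw": 100},{"x": 0,"y": 0,"z": 0.02,"rx": 0,"ry": 0,"rz": 0,"claw": 100},{"x": 0,"y": 0,"z": 0.025,"rx": 0,"ry": 0,"rz": 0,"claw": 100},{"x": 0,"y": 0,"z": 0.025,"rx": 0,"ry": 0,"rz": 0,"claw": 100},{"x": 0,"y": 0,"z": 0.015,"rx": 0,"ry": 0,"rz": 0,"claw": 100},{"x": 0,"y": 0,"z": 0,"rx": 0,"ry": 0,"rz": 0,"claw": 100}]'

```text
t: 2.68
tool_pos: [0.5089, 0.1041, 0.1426]
tcp_rot: [-3.027, -0.839, 0.013]
contact_force: [-0.7, -0.4, -1.2]
grip_width: 0.998
grasp_force: 0.0
```

```bash
python3 - <<'E'
from h import *
o=monitor.get_obs();print(o["joint_positions"].round(3),o["contact_force"],o["tool_pos"])
print(to_tool([.5122,.1068],.077))
im=optics.grab_frame("side")
for c,q in(((0,255,0),(.5122,.1068)),((0,0,255),o["tool_pos"][:2])):
    for p in w2p("side",[[*q,.118]]): cv2.circle(im,tuple(p.astype(int)),2,c,-1)
cv2.imwrite("pics/s1.png",cv2.resize(im[100:340,160:480],None,fx=2,fy=2)[:,:,::-1])
E
```

```text
[ 0.202  0.341 -0.096  1.143 -0.     2.803] [-0.67890466 -0.3878974  -1.15028434] [0.50889564 0.10410286 0.14256392]
[ 0.0048 -0.0004  0.0655]
```

View pics/s1.png

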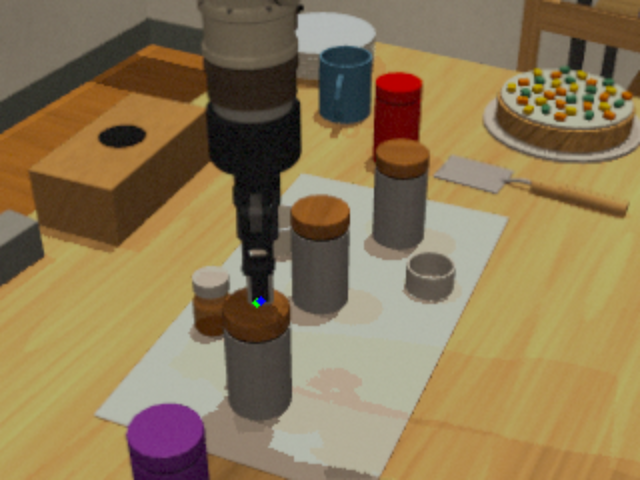

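>>> send_rows --grip_force 50 --targets '[{"x": 0.0045,"y": 0,"z": 0,"rx": 0,"ry": 0,"rz": 0,"claw": 100},{"x": 0,"y": 0,"z": 0.022,"rx": 0,"ry": 0,"rz": 0,"claw": 100},{"x": 0,"y": 0,"z": 0.022,"rx": 0,"ry": 0,"rz": 0,"claw": 100},{"x": 0,"y": 0,"z": 0.021,"rx": 0,"ry": 0,"rz": 0,"claw": 100},{"x": 0,"y": 0,"z": 0,"rx": 0,"ry": 0,"rz": 0,"claw": 100},{"x": 0,"y": 0,"z": 0,"rx": 0,"ry": 0,"rz": 0,"claw": 100}]'

```text
t: 3.23
tool_pos: [0.5167, 0.1082, 0.082]
tcp_rot: [3.027, 0.841, -0.0]
contact_force: [-0.1, -1.0, -0.3]
grip_width: 0.997
grasp_force: 0.0
```

```bash
python3 - <<'E'
from h import *
o=monitor.get_obs();print(o["contact_force"],o["tool_pos"])
print(to_tool([.5122,.1068],.077))
E
```

```text
[-0.1177073  -0.99756474 -0.25079781] [0.51666233 0.10815236 0.08202905]
[-0.0045 -0.0011  0.005 ]
```

>>> send_rows --targets '[{"x": -0.0045,"y": -0.001,"z": 0.003,"rx": 0,"ry": 0,"rz": 0,"claw": 100},{"x": 0,"y": 0,"z": 0,"rx": 0,"ry": 0,"rz": 0,"claw": 100},{"x": 0,"y": 0,"z": 0,"rx": 0,"ry": 0,"rz": 0,"claw": 60},{"x": 0,"y": 0,"z": 0,"rx": 0,"ry": 0,"rz": 0,"claw": 60},{"x": 0,"y": 0,"z": 0,"rx": 0,"ry": 0,"rz": 0,"claw": 60},{"x": 0,"y": 0,"z": 0,"rx": 0,"ry": 0,"rz": 0,"claw": 60},{"x": 0,"y": 0,"z": 0,"rx": 0,"ry": 0,"rz": 0,"claw": 60},{"x": 0,"y": 0,"z": 0,"rx": 0,"ry": 0,"rz": 0,"claw": 60}]'

```text
t: 3.9
tool_pos: [0.513, 0.1072, 0.0798]
tcp_rot: [3.027, 0.841, 0.004]
contact_force: [-1.0, 0.1, 5.8]
grip_width: 0.715
grasp_force: 55.3
```

```bash
python3 - <<'E'
from h import *
o=monitor.get_obs();print(o["contact_force"],o["tool_pos"],o["grip_width"],o["grasp_force"],o["wrist_torque"])
print(to_tool([.5122,.1068],.077))
E
```

```text
[-0.96701346  0.11498005  5.81845068] [0.51301076 0.10722972 0.0798192 ] 0.7146087039690647 55.323769357055426 [0.05383192 0.20033031 0.00662256]
[-0.0009 -0.0001  0.0028]
```

>>> send_rows --targets '[{"x": 0,"y": 0,"z": -0.008,"rx": 0,"ry": 0,"rz": 0,"claw": 60},{"x": 0,"y": 0,"z": -0.008,"rx": 0,"ry": 0,"rz": 0,"claw": 60},{"x": 0,"y": 0,"z": -0.008,"rx": 0,"ry": 0,"rz": 0,"claw": 60},{"x": 0,"y": 0,"z": -0.008,"rx": 0,"ry": 0,"rz": 0,"claw": 60},{"x": 0,"y": 0,"z": -0.008,"rx": 0,"ry": 0,"rz": 0,"claw": 60},{"x": 0,"y": 0,"z": 0,"rx": 0,"ry": 0,"rz": 0,"claw": 60},{"x": 0,"y": 0,"z": 0,"rx": 0,"ry": 0,"rz": 0,"claw": 60},{"x": 0,"y": 0,"z": 0,"rx": 0,"ry": 0,"rz": 0,"claw": 60}]'

```text
t: 4.57
tool_pos: [0.5118, 0.1068, 0.1181]
tcp_rot: [-3.027, -0.841, 0.001]
contact_force: [-0.5, -0.0, -4.7]
grip_width: 0.711
grasp_force: 55.5
```

>>> send_rows --targets '[{"x": 0,"y": 0,"z": 0,"rx": 0,"ry": 0,"rz": 0,"claw": 60},{"x": 0,"y": 0,"z": 0,"rx": 0,"ry": 0,"rz": 0,"claw": 60},{"x": 0,"y": 0,"z": 0,"rx": 0,"ry": 0,"rz": 0,"claw": 60}]'

```text
t: 4.82
tool_pos: [0.5117, 0.1068, 0.1178]
tcp_rot: [-3.027, -0.841, 0.002]
contact_force: [-0.8, -0.3, -5.3]
grip_width: 0.712
grasp_force: 55.5
```

```bash
python3 - <<'E'
from h import *
for i in range(8):
    im=optics.grab_frame("side")
    o=monitor.get_obs();print(o["contact_force"].round(2),o["tool_pos"].round(4),o["grasp_force"],o["tau"].round(2)[:4])
cv2.imwrite("pics/s2.png",cv2.resize(im[100:340,160:480],None,fx=2,fy=2)[:,:,::-1])
E
```

```text
[-0.41  0.25 -3.97] [0.5117 0.1068 0.1179] 55.484135784208775 [-0.000e+00 -4.313e+01  2.453e+01  1.000e-02]
[-0.27  0.28 -4.53] [0.5118 0.1068 0.118 ] 55.48421504208818 [ 0.000e+00 -4.311e+01  2.453e+01  1.000e-02]
[-1.03 -0.94 -4.37] [0.5119 0.1068 0.1181] 55.48432185547426 [ -0.   -43.09  24.53   0.  ]
[ 0.44  0.61 -4.55] [0.5119 0.1068 0.1181] 55.48473794711754 [  0.   -43.09  24.53   0.  ]
[-0.86 -0.53 -4.3 ] [0.512  0.1068 0.1182] 55.48434598837048 [  0.   -43.09  24.54   0.  ]
[-0.42 -0.12 -5.1 ] [0.512  0.1069 0.1182] 55.48409375594929 [ -0.   -43.09  24.55  -0.  ]
[-0.81  0.51 -3.85] [0.512  0.1068 0.1183] 55.484790774062276 [  0.   -43.09  24.55  -0.  ]
[ 0.19  0.73 -4.57] [0.512  0.1068 0.1183] 55.48458989476785 [ -0.   -43.09  24.56  -0.  ]
```

View pics/s2.png

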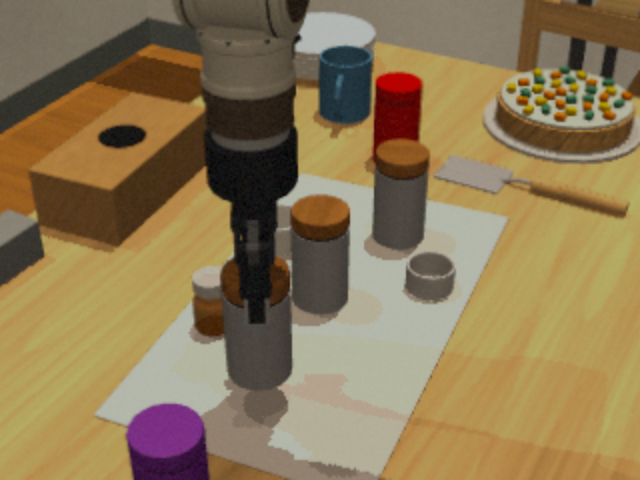

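The left tin is lifted (clear of its shadow) and weighs about 4.5 N, so it is probably the full one. I'll set it back and heft the others.

>>> send_rows --targets '[{"x": 0,"y": 0,"z": 0.008,"rx": 0,"ry": 0,"rz": 0,"claw": 60},{"x": 0,"y": 0,"z": 0.008,"rx": 0,"ry": 0,"rz": 0,"claw": 60},{"x": 0,"y": 0,"z": 0.008,"rx": 0,"ry": 0,"rz": 0,"claw": 60},{"x": 0,"y": 0,"z": 0.006,"rx": 0,"ry": 0,"rz": 0,"claw": 60},{"x": 0,"y": 0,"z": 0.005,"rx": 0,"ry": 0,"rz": 0,"claw": 60},{"x": 0,"y": 0,"z": 0.003,"rx": 0,"ry": 0,"rz": 0,"claw": 60},{"x": 0,"y": 0,"z": 0,"rx": 0,"ry": 0,"rz": 0,"claw": 60},{"x": 0,"y": 0,"z": 0,"rx": 0,"ry": 0,"rz": 0,"claw": 60}]'

```text
t: 5.88
tool_pos: [0.5121, 0.1069, 0.0802]
tcp_rot: [3.027, 0.841, 0.0]
contact_force: [0.5, 0.2, -4.6]
grip_width: 0.711
grasp_force: 55.7
```

>>> send_rows --targets '[{"x": 0,"y": 0,"z": 0.0015,"rx": 0,"ry": 0,"rz": 0,"claw": 60},{"x": 0,"y": 0,"z": 0,"rx": 0,"ry": 0,"rz": 0,"claw": 60},{"x": 0,"y": 0,"z": 0,"rx": 0,"ry": 0,"rz": 0,"claw": 60}]'

```text
t: 6.13
tool_pos: [0.5124, 0.107, 0.0798]
tcp_rot: [3.027, 0.841, 0.002]
contact_force: [-2.9, 0.1, 4.7]
grip_width: 0.715
grasp_force: 56.1
```

Touched down. Release and rise.

>>> send_rows --targets '[{"x": 0,"y": 0,"z": 0,"rx": 0,"ry": 0,"rz": 0,"claw": 100},{"x": 0,"y": 0,"z": 0,"rx": 0,"ry": 0,"rz": 0,"claw": 100},{"x": 0,"y": 0,"z": 0,"rx": 0,"ry": 0,"rz": 0,"claw": 100},{"x": 0,"y": 0,"z": 0,"rx": 0,"ry": 0,"rz": 0,"claw": 100},{"x": 0,"y": 0,"z": 0,"rx": 0,"ry": 0,"rz": 0,"claw": 100},{"x": 0,"y": 0,"z": -0.01,"rx": 0,"ry": 0,"rz": 0,"claw": 100},{"x": 0,"y": 0,"z": -0.02,"rx": 0,"ry": 0,"rz": 0,"claw": 100},{"x": 0,"y": 0,"z": -0.03,"rx": 0,"ry": 0,"rz": 0,"claw": 100}]'

```text
t: 6.8
tool_pos: [0.5099, 0.1064, 0.1375]
tcp_rot: [-3.027, -0.841, 0.009]
contact_force: [1.1, -0.2, -0.1]
grip_width: 1.004
grasp_force: 0.0
```

>>> send_rows --targets '[{"x": 0,"y": 0,"z": -0.03,"rx": 0,"ry": 0,"rz": 0,"claw": 100},{"x": 0,"y": 0,"z": -0.01,"rx": 0,"ry": 0,"rz": 0,"claw": 100},{"x": 0,"y": 0,"z": 0,"rx": 0,"ry": 0,"rz": 0,"claw": 100},{"x": 0,"y": 0,"z": 0,"rx": 0,"ry": 0,"rz": 0,"claw": 100}]'

```text
t: 7.13
tool_pos: [0.5123, 0.1069, 0.1793]
tcp_rot: [3.027, 0.841, 0.002]
contact_force: [-0.2, 0.2, -0.2]
grip_width: 1.001
grasp_force: 0.0
```

```bash
python3 - <<'E'
from h import *
o=monitor.get_obs();print(o["contact_force"].round(2),o["tool_pos"].round(4),o["joint_positions"].round(3))
print(to_tool([.5387,-.0639],.077))
E
```

```text
[-0.24  0.2  -0.15] [0.5123 0.1069 0.1793] [ 0.206  0.313 -0.034  1.222  0.     2.805]
[-0.0657  0.1599  0.1023]
```

>>> send_rows --targets '[{"x": -0.011,"y": 0.027,"z": 0,"rx": 0,"ry": 0,"rz": 0,"claw": 100},{"x": -0.011,"y": 0.027,"z": 0,"rx": 0,"ry": 0,"rz": 0,"claw": 100},{"x": -0.011,"y": 0.027,"z": 0,"rx": 0,"ry": 0,"rz": 0,"claw": 100},{"x": -0.011,"y": 0.027,"z": 0,"rx": 0,"ry": 0,"rz": 0,"claw": 100},{"x": -0.011,"y": 0.027,"z": 0,"rx": 0,"ry": 0,"rz": 0,"claw": 100},{"x": -0.0107,"y": 0.025,"z": 0,"rx": 0,"ry": 0,"rz": 0,"claw": 100},{"x": 0,"y": 0,"z": 0,"rx": 0,"ry": 0,"rz": 0,"claw": 100},{"x": 0,"y": 0,"z": 0,"rx": 0,"ry": 0,"rz": 0,"claw": 100}]'

```text
t: 7.8
tool_pos: [0.537, -0.0653, 0.1766]
tcp_rot: [-3.026, -0.836, 0.006]
contact_force: [-0.7, 0.3, -1.0]
grip_width: 0.997
grasp_force: 0.0
```

>>> send_rows --targets '[{"x": 0,"y": 0,"z": 0.01,"rx": 0,"ry": 0,"rz": 0,"claw": 100},{"x": 0,"y": 0,"z": 0.01,"rx": 0,"ry": 0,"rz": 0,"claw": 100},{"x": 0,"y": 0,"z": 0.01,"rx": 0,"ry": 0,"rz": 0,"claw": 100},{"x": 0,"y": 0,"z": 0,"rx": 0,"ry": 0,"rz": 0,"claw": 100},{"x": 0,"y": 0,"z": 0,"rx": 0,"ry": 0,"rz": 0,"claw": 100}]'

```text
t: 8.22
tool_pos: [0.5371, -0.0631, 0.1473]
tcp_rot: [-3.025, -0.843, 0.005]
contact_force: [0.3, 0.2, -0.0]
grip_width: 1.002
grasp_force: 0.0
```

```bash
python3 - <<'E'
from h import *
o=monitor.get_obs();print(o["contact_force"].round(2),o["tool_pos"].round(4))
print(to_tool([.5387,-.0639],.079))
E
```

```text
[ 0.34  0.18 -0.04] [ 0.5371 -0.0631  0.1473]
[0.0011 0.0016 0.0683]
```

>>> send_rows --targets '[{"x": 0.001,"y": 0.001,"z": 0.012,"rx": 0,"ry": 0,"rz": 0,"claw": 100},{"x": 0,"y": 0,"z": 0.015,"rx": 0,"ry": 0,"rz": 0,"claw": 100},{"x": 0,"y": 0,"z": 0.015,"rx": 0,"ry": 0,"rz": 0,"claw": 100},{"x": 0,"y": 0,"z": 0.015,"rx": 0,"ry": 0,"rz": 0,"claw": 100},{"x": 0,"y": 0,"z": 0.01,"rx": 0,"ry": 0,"rz": 0,"claw": 100},{"x": 0,"y": 0,"z": 0,"rx": 0,"ry": 0,"rz": 0,"claw": 100},{"x": 0,"y": 0,"z": 0,"rx": 0,"ry": 0,"rz": 0,"claw": 100},{"x": 0,"y": 0,"z": 0,"rx": 0,"ry": 0,"rz": 0,"claw": 100}]'

```text
t: 8.88
tool_pos: [0.5404, -0.0644, 0.0827]
tcp_rot: [3.026, 0.841, 0.002]
contact_force: [0.6, -0.1, 0.8]
grip_width: 1.003
grasp_force: 0.0
```

>>> send_rows --targets '[{"x": 0,"y": 0,"z": 0,"rx": 0,"ry": 0,"rz": 0,"claw": 60},{"x": 0,"y": 0,"z": 0,"rx": 0,"ry": 0,"rz": 0,"claw": 60},{"x": 0,"y": 0,"z": 0,"rx": 0,"ry": 0,"rz": 0,"claw": 60},{"x": 0,"y": 0,"z": 0,"rx": 0,"ry": 0,"rz": 0,"claw": 60},{"x": 0,"y": 0,"z": 0,"rx": 0,"ry": 0,"rz": 0,"claw": 60},{"x": 0,"y": 0,"z": 0,"rx": 0,"ry": 0,"rz": 0,"claw": 60}]'

```text
t: 9.38
tool_pos: [0.5406, -0.0643, 0.0832]
tcp_rot: [3.026, 0.841, 0.004]
contact_force: [-1.1, 0.8, 6.2]
grip_width: 0.713
grasp_force: 54.5
```

>>> send_rows --targets '[{"x": 0,"y": 0,"z": -0.008,"rx": 0,"ry": 0,"rz": 0,"claw": 60},{"x": 0,"y": 0,"z": -0.008,"rx": 0,"ry": 0,"rz": 0,"claw": 60},{"x": 0,"y": 0,"z": -0.008,"rx": 0,"ry": 0,"rz": 0,"claw": 60},{"x": 0,"y": 0,"z": -0.008,"rx": 0,"ry": 0,"rz": 0,"claw": 60},{"x": 0,"y": 0,"z": -0.008,"rx": 0,"ry": 0,"rz": 0,"claw": 60},{"x": 0,"y": 0,"z": 0,"rx": 0,"ry": 0,"rz": 0,"claw": 60},{"x": 0,"y": 0,"z": 0,"rx": 0,"ry": 0,"rz": 0,"claw": 60},{"x": 0,"y": 0,"z": 0,"rx": 0,"ry": 0,"rz": 0,"claw": 60}]'

```text
t: 10.05
tool_pos: [0.5394, -0.0644, 0.1216]
tcp_rot: [-3.027, -0.841, 0.001]
contact_force: [0.4, -0.2, -2.3]
grip_width: 0.71
grasp_force: 54.6
```

>>> send_rows --targets '[{"x": 0,"y": 0,"z": 0,"rx": 0,"ry": 0,"rz": 0,"claw": 60},{"x": 0,"y": 0,"z": 0,"rx": 0,"ry": 0,"rz": 0,"claw": 60},{"x": 0,"y": 0,"z": 0,"rx": 0,"ry": 0,"rz": 0,"claw": 60}]'

```text
t: 10.3
tool_pos: [0.5393, -0.0644, 0.1213]
tcp_rot: [-3.026, -0.841, 0.001]
contact_force: [-0.8, -0.2, -2.5]
grip_width: 0.714
grasp_force: 54.6
```

```bash
python3 - <<'E'
from h import *
F=[]
for i in range(6):
    im=optics.grab_frame("side"); o=monitor.get_obs();F.append(o["contact_force"][2])
print(np.round(F,2),np.mean(F),o["tool_pos"].round(4),o["grasp_force"])
E
```

```text
[-2.64 -3.11 -2.31 -1.37 -2.23 -2.87] -2.4234716174942785 [ 0.5396 -0.0644  0.1217] 54.60591921728337
```

Part-empty (about 2.2–2.4 N). Set it back.

>>> send_rows --targets '[{"x": 0,"y": 0,"z": 0.008,"rx": 0,"ry": 0,"rz": 0,"claw": 60},{"x": 0,"y": 0,"z": 0.008,"rx": 0,"ry": 0,"rz": 0,"claw": 60},{"x": 0,"y": 0,"z": 0.008,"rx": 0,"ry": 0,"rz": 0,"claw": 60},{"x": 0,"y": 0,"z": 0.006,"rx": 0,"ry": 0,"rz": 0,"claw": 60},{"x": 0,"y": 0,"z": 0.005,"rx": 0,"ry": 0,"rz": 0,"claw": 60},{"x": 0,"y": 0,"z": 0.003,"rx": 0,"ry": 0,"rz": 0,"claw": 60},{"x": 0,"y": 0,"z": 0,"rx": 0,"ry": 0,"rz": 0,"claw": 60},{"x": 0,"y": 0,"z": 0,"rx": 0,"ry": 0,"rz": 0,"claw": 60}]'

```text
t: 11.27
tool_pos: [0.5397, -0.0644, 0.0837]
tcp_rot: [3.027, 0.841, 0.0]
contact_force: [0.5, 0.1, -1.7]
grip_width: 0.711
grasp_force: 54.8
```

>>> send_rows --targets '[{"x": 0,"y": 0,"z": 0.0015,"rx": 0,"ry": 0,"rz": 0,"claw": 60},{"x": 0,"y": 0,"z": 0,"rx": 0,"ry": 0,"rz": 0,"claw": 60},{"x": 0,"y": 0,"z": 0,"rx": 0,"ry": 0,"rz": 0,"claw": 60}]'

```text
t: 11.52
tool_pos: [0.5401, -0.0644, 0.0832]
tcp_rot: [3.027, 0.841, 0.002]
contact_force: [-1.1, 0.3, 4.9]
grip_width: 0.708
grasp_force: 55.1
```

>>> send_rows --targets '[{"x": 0,"y": 0,"z": 0,"rx": 0,"ry": 0,"rz": 0,"claw": 100},{"x": 0,"y": 0,"z": 0,"rx": 0,"ry": 0,"rz": 0,"claw": 100},{"x": 0,"y": 0,"z": 0,"rx": 0,"ry": 0,"rz": 0,"claw": 100},{"x": 0,"y": 0,"z": 0,"rx": 0,"ry": 0,"rz": 0,"claw": 100},{"x": 0,"y": 0,"z": 0,"rx": 0,"ry": 0,"rz": 0,"claw": 100},{"x": 0,"y": 0,"z": -0.01,"rx": 0,"ry": 0,"rz": 0,"claw": 100},{"x": 0,"y": 0,"z": -0.02,"rx": 0,"ry": 0,"rz": 0,"claw": 100},{"x": 0,"y": 0,"z": -0.03,"rx": 0,"ry": 0,"rz": 0,"claw": 100}]'

```text
t: 12.18
tool_pos: [0.5375, -0.0642, 0.1409]
tcp_rot: [-3.025, -0.841, 0.009]
contact_force: [-0.2, 0.3, -0.7]
grip_width: 1.002
grasp_force: 0.0
```

>>> send_rows --targets '[{"x": 0,"y": 0,"z": -0.03,"rx": 0,"ry": 0,"rz": 0,"claw": 100},{"x": 0,"y": 0,"z": -0.005,"rx": 0,"ry": 0,"rz": 0,"claw": 100},{"x": 0,"y": 0,"z": 0,"rx": 0,"ry": 0,"rz": 0,"claw": 100},{"x": 0,"y": 0,"z": 0,"rx": 0,"ry": 0,"rz": 0,"claw": 100}]'

```text
t: 12.52
tool_pos: [0.5397, -0.0645, 0.1776]
tcp_rot: [3.027, 0.841, 0.001]
contact_force: [0.8, 0.2, -0.4]
grip_width: 0.998
grasp_force: 0.0
```

```bash
python3 - <<'E'
from h import *
o=monitor.get_obs();print(o["contact_force"].round(2),o["tool_pos"].round(4),o["joint_positions"].round(3))
print(to_tool([.5166,-.2178],.079))
E
```

```text
[ 0.82  0.18 -0.39] [ 0.5397 -0.0645  0.1776] [-0.119  0.354  0.019  1.235 -0.     2.481]
[-0.099   0.1194  0.0986]
```

>>> send_rows --targets '[{"x": -0.0165,"y": 0.02,"z": 0,"rx": 0,"ry": 0,"rz": 0,"claw": 100},{"x": -0.0165,"y": 0.02,"z": 0,"rx": 0,"ry": 0,"rz": 0,"claw": 100},{"x": -0.0165,"y": 0.02,"z": 0,"rx": 0,"ry": 0,"rz": 0,"claw": 100},{"x": -0.0165,"y": 0.02,"z": 0,"rx": 0,"ry": 0,"rz": 0,"claw": 100},{"x": -0.0165,"y": 0.02,"z": 0,"rx": 0,"ry": 0,"rz": 0,"claw": 100},{"x": -0.0165,"y": 0.0195,"z": 0,"rx": 0,"ry": 0,"rz": 0,"claw": 100},{"x": 0,"y": 0,"z": 0,"rx": 0,"ry": 0,"rz": 0,"claw": 100},{"x": 0,"y": 0,"z": 0,"rx": 0,"ry": 0,"rz": 0,"claw": 100}]'

```text
t: 13.18
tool_pos: [0.515, -0.2187, 0.1752]
tcp_rot: [-3.026, -0.836, 0.005]
contact_force: [-0.9, 0.5, 0.5]
grip_width: 1.004
grasp_force: 0.0
```

>>> send_rows --targets '[{"x": 0,"y": 0,"z": 0.01,"rx": 0,"ry": 0,"rz": 0,"claw": 100},{"x": 0,"y": 0,"z": 0.01,"rx": 0,"ry": 0,"rz": 0,"claw": 100},{"x": 0,"y": 0,"z": 0.01,"rx": 0,"ry": 0,"rz": 0,"claw": 100},{"x": 0,"y": 0,"z": 0,"rx": 0,"ry": 0,"rz": 0,"claw": 100},{"x": 0,"y": 0,"z": 0,"rx": 0,"ry": 0,"rz": 0,"claw": 100}]'

```text
t: 13.6
tool_pos: [0.5157, -0.2167, 0.1458]
tcp_rot: [-3.024, -0.843, 0.004]
contact_force: [-0.5, 0.1, 0.3]
grip_width: 0.999
grasp_force: 0.0
```

```bash
python3 - <<'E'
from h import *
o=monitor.get_obs();print(o["contact_force"].round(2),o["tool_pos"].round(4))
print(to_tool([.5166,-.2178],.081))
E
```

```text
[-0.51  0.08  0.35] [ 0.5157 -0.2167  0.1458]
[0.0003 0.0016 0.0648]
```

>>> send_rows --targets '[{"x": 0,"y": 0.001,"z": 0.01,"rx": 0,"ry": 0,"rz": 0,"claw": 100},{"x": 0,"y": 0,"z": 0.015,"rx": 0,"ry": 0,"rz": 0,"claw": 100},{"x": 0,"y": 0,"z": 0.015,"rx": 0,"ry": 0,"rz": 0,"claw": 100},{"x": 0,"y": 0,"z": 0.015,"rx": 0,"ry": 0,"rz": 0,"claw": 100},{"x": 0,"y": 0,"z": 0.01,"rx": 0,"ry": 0,"rz": 0,"claw": 100},{"x": 0,"y": 0,"z": 0,"rx": 0,"ry": 0,"rz": 0,"claw": 100},{"x": 0,"y": 0,"z": 0,"rx": 0,"ry": 0,"rz": 0,"claw": 100},{"x": 0,"y": 0,"z": 0,"rx": 0,"ry": 0,"rz": 0,"claw": 100}]'

```text
t: 14.27
tool_pos: [0.5177, -0.219, 0.0831]
tcp_rot: [3.026, 0.841, 0.002]
contact_force: [-0.3, 1.2, 0.1]
grip_width: 1.004
grasp_force: 0.0
```

>>> send_rows --targets '[{"x": 0,"y": 0,"z": 0,"rx": 0,"ry": 0,"rz": 0,"claw": 60},{"x": 0,"y": 0,"z": 0,"rx": 0,"ry": 0,"rz": 0,"claw": 60},{"x": 0,"y": 0,"z": 0,"rx": 0,"ry": 0,"rz": 0,"claw": 60},{"x": 0,"y": 0,"z": 0,"rx": 0,"ry": 0,"rz": 0,"claw": 60},{"x": 0,"y": 0,"z": 0,"rx": 0,"ry": 0,"rz": 0,"claw": 60},{"x": 0,"y": 0,"z": 0,"rx": 0,"ry": 0,"rz": 0,"claw": 60}]'

```text
t: 14.77
tool_pos: [0.5177, -0.2189, 0.0837]
tcp_rot: [3.026, 0.841, 0.003]
contact_force: [-1.1, 0.9, 5.9]
grip_width: 0.709
grasp_force: 54.1
```

>>> send_rows --targets '[{"x": 0,"y": 0,"z": -0.008,"rx": 0,"ry": 0,"rz": 0,"claw": 60},{"x": 0,"y": 0,"z": -0.008,"rx": 0,"ry": 0,"rz": 0,"claw": 60},{"x": 0,"y": 0,"z": -0.008,"rx": 0,"ry": 0,"rz": 0,"claw": 60},{"x": 0,"y": 0,"z": -0.008,"rx": 0,"ry": 0,"rz": 0,"claw": 60},{"x": 0,"y": 0,"z": -0.008,"rx": 0,"ry": 0,"rz": 0,"claw": 60},{"x": 0,"y": 0,"z": 0,"rx": 0,"ry": 0,"rz": 0,"claw": 60},{"x": 0,"y": 0,"z": 0,"rx": 0,"ry": 0,"rz": 0,"claw": 60},{"x": 0,"y": 0,"z": 0,"rx": 0,"ry": 0,"rz": 0,"claw": 60}]'

```text
t: 15.43
tool_pos: [0.5168, -0.2187, 0.1222]
tcp_rot: [-3.027, -0.841, 0.0]
contact_force: [-0.7, 0.4, -1.6]
grip_width: 0.707
grasp_force: 54.5
```

>>> send_rows --targets '[{"x": 0,"y": 0,"z": 0,"rx": 0,"ry": 0,"rz": 0,"claw": 60},{"x": 0,"y": 0,"z": 0,"rx": 0,"ry": 0,"rz": 0,"claw": 60},{"x": 0,"y": 0,"z": 0,"rx": 0,"ry": 0,"rz": 0,"claw": 60}]'

```text
t: 15.68
tool_pos: [0.5167, -0.2186, 0.1218]
tcp_rot: [-3.026, -0.841, 0.001]
contact_force: [-0.5, 0.1, -1.4]
grip_width: 0.711
grasp_force: 54.5
```

```bash
python3 - <<'E'
from h import *
F=[]
for i in range(6):
    im=optics.grab_frame("side"); o=monitor.get_obs();F.append(o["contact_force"][2])
print(np.round(F,2),np.mean(F),o["tool_pos"].round(4),o["grasp_force"])
cv2.imwrite("pics/s3.png",im[:,:,::-1])
E
```

```text
[-2.04 -2.13 -1.09 -1.42 -1.29 -1.96] -1.6558702061036048 [ 0.517  -0.2187  0.1222] 54.491262815427035
```

View pics/s3.png

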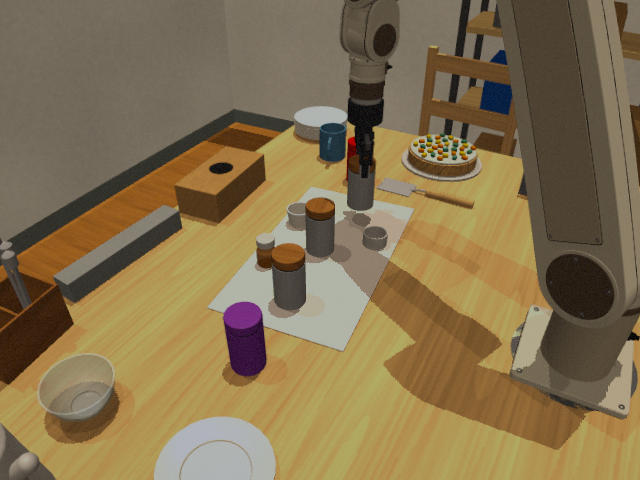

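The right tin hangs at (361,185), about 1.7 N and so part-empty. Left (289,277) and middle (320,228) stand upright where they were. The left tin is the heaviest; set this one back.

>>> send_rows --targets '[{"x": 0,"y": 0,"z": 0.008,"rx": 0,"ry": 0,"rz": 0,"claw": 60},{"x": 0,"y": 0,"z": 0.008,"rx": 0,"ry": 0,"rz": 0,"claw": 60},{"x": 0,"y": 0,"z": 0.008,"rx": 0,"ry": 0,"rz": 0,"claw": 60},{"x": 0,"y": 0,"z": 0.006,"rx": 0,"ry": 0,"rz": 0,"claw": 60},{"x": 0,"y": 0,"z": 0.005,"rx": 0,"ry": 0,"rz": 0,"claw": 60},{"x": 0,"y": 0,"z": 0.003,"rx": 0,"ry": 0,"rz": 0,"claw": 60},{"x": 0,"y": 0,"z": 0,"rx": 0,"ry": 0,"rz": 0,"claw": 60},{"x": 0,"y": 0,"z": 0,"rx": 0,"ry": 0,"rz": 0,"claw": 60}]'

```text
t: 16.65
tool_pos: [0.5171, -0.2188, 0.0842]
tcp_rot: [3.027, 0.841, 0.0]
contact_force: [-0.4, -0.2, -1.7]
grip_width: 0.707
grasp_force: 54.6
```

>>> send_rows --targets '[{"x": 0,"y": 0,"z": 0.0015,"rx": 0,"ry": 0,"rz": 0,"claw": 60},{"x": 0,"y": 0,"z": 0,"rx": 0,"ry": 0,"rz": 0,"claw": 60},{"x": 0,"y": 0,"z": 0,"rx": 0,"ry": 0,"rz": 0,"claw": 60}]'

```text
t: 16.9
tool_pos: [0.5174, -0.2188, 0.0837]
tcp_rot: [3.026, 0.841, 0.002]
contact_force: [-1.5, 1.2, 5.8]
grip_width: 0.711
grasp_force: 54.9
```

>>> send_rows --targets '[{"x": 0,"y": 0,"z": 0,"rx": 0,"ry": 0,"rz": 0,"claw": 100},{"x": 0,"y": 0,"z": 0,"rx": 0,"ry": 0,"rz": 0,"claw": 100},{"x": 0,"y": 0,"z": 0,"rx": 0,"ry": 0,"rz": 0,"claw": 100},{"x": 0,"y": 0,"z": 0,"rx": 0,"ry": 0,"rz": 0,"claw": 100},{"x": 0,"y": 0,"z": 0,"rx": 0,"ry": 0,"rz": 0,"claw": 100},{"x": 0,"y": 0,"z": -0.01,"rx": 0,"ry": 0,"rz": 0,"claw": 100},{"x": 0,"y": 0,"z": -0.02,"rx": 0,"ry": 0,"rz": 0,"claw": 100},{"x": 0,"y": 0,"z": -0.03,"rx": 0,"ry": 0,"rz": 0,"claw": 100}]'

```text
t: 17.57
tool_pos: [0.515, -0.2179, 0.1413]
tcp_rot: [-3.023, -0.84, 0.008]
contact_force: [0.2, -0.8, 0.2]
grip_width: 0.999
grasp_force: 0.0
```

>>> send_rows --targets '[{"x": 0,"y": 0,"z": -0.03,"rx": 0,"ry": 0,"rz": 0,"claw": 100},{"x": 0,"y": 0,"z": -0.02,"rx": 0,"ry": 0,"rz": 0,"claw": 100},{"x": 0,"y": 0,"z": 0,"rx": 0,"ry": 0,"rz": 0,"claw": 100},{"x": 0,"y": 0,"z": 0,"rx": 0,"ry": 0,"rz": 0,"claw": 100}]'

```text
t: 17.9
tool_pos: [0.5181, -0.2192, 0.195]
tcp_rot: [3.024, 0.84, 0.005]
contact_force: [0.1, 0.1, 0.4]
grip_width: 1.001
grasp_force: 0.0
```

```bash
python3 - <<'E'
from h import *
o=monitor.get_obs();print(o["contact_force"].round(2),o["tool_pos"].round(4))
print(to_tool([.5122,.1068],.081))
E
```

```text
[0.05 0.07 0.4 ] [ 0.5181 -0.2192  0.195 ]
[ 0.1628 -0.2827  0.1135]
```

>>> send_rows --targets '[{"x": 0.0135,"y": -0.0235,"z": 0,"rx": 0,"ry": 0,"rz": 0,"claw": 100},{"x": 0.0135,"y": -0.0235,"z": 0,"rx": 0,"ry": 0,"rz": 0,"claw": 100},{"x": 0.0135,"y": -0.0235,"z": 0,"rx": 0,"ry": 0,"rz": 0,"claw": 100},{"x": 0.0135,"y": -0.0235,"z": 0,"rx": 0,"ry": 0,"rz": 0,"claw": 100},{"x": 0.0135,"y": -0.0235,"z": 0,"rx": 0,"ry": 0,"rz": 0,"claw": 100},{"x": 0.0135,"y": -0.0235,"z": 0,"rx": 0,"ry": 0,"rz": 0,"claw": 100},{"x": 0.0135,"y": -0.0235,"z": 0,"rx": 0,"ry": 0,"rz": 0,"claw": 100},{"x": 0.0135,"y": -0.0235,"z": 0,"rx": 0,"ry": 0,"rz": 0,"claw": 100}]'

```text
t: 18.57
tool_pos: [0.5112, -0.0007, 0.1914]
tcp_rot: [-3.026, -0.841, 0.005]
contact_force: [0.9, -0.2, 1.2]
grip_width: 0.996
grasp_force: 0.0
```

>>> send_rows --targets '[{"x": 0.0135,"y": -0.0235,"z": 0,"rx": 0,"ry": 0,"rz": 0,"claw": 100},{"x": 0.0135,"y": -0.0235,"z": 0,"rx": 0,"ry": 0,"rz": 0,"claw": 100},{"x": 0.0135,"y": -0.0235,"z": 0,"rx": 0,"ry": 0,"rz": 0,"claw": 100},{"x": 0.0145,"y": -0.0235,"z": 0,"rx": 0,"ry": 0,"rz": 0,"claw": 100},{"x": 0,"y": 0,"z": 0.02,"rx": 0,"ry": 0,"rz": 0,"claw": 100},{"x": 0,"y": 0,"z": 0.02,"rx": 0,"ry": 0,"rz": 0,"claw": 100},{"x": 0,"y": 0,"z": 0,"rx": 0,"ry": 0,"rz": 0,"claw": 100},{"x": 0,"y": 0,"z": 0,"rx": 0,"ry": 0,"rz": 0,"claw": 100}]'

```text
t: 19.23
tool_pos: [0.5092, 0.1066, 0.1509]
tcp_rot: [-3.026, -0.842, 0.008]
contact_force: [0.6, -1.0, 0.0]
grip_width: 1.001
grasp_force: 0.0
```

```bash
python3 - <<'E'
from h import *
o=monitor.get_obs();print(o["contact_force"].round(2),o["tool_pos"].round(4))
print(to_tool([.5122,.1068],.081))
E
```

```text
[ 0.56 -1.05  0.01] [0.5092 0.1066 0.1509]
[0.003  0.0015 0.0699]
```

>>> send_rows --targets '[{"x": 0.001,"y": 0.001,"z": 0.013,"rx": 0,"ry": 0,"rz": 0,"claw": 100},{"x": 0,"y": 0,"z": 0.015,"rx": 0,"ry": 0,"rz": 0,"claw": 100},{"x": 0,"y": 0,"z": 0.015,"rx": 0,"ry": 0,"rz": 0,"claw": 100},{"x": 0,"y": 0,"z": 0.015,"rx": 0,"ry": 0,"rz": 0,"claw": 100},{"x": 0,"y": 0,"z": 0.01,"rx": 0,"ry": 0,"rz": 0,"claw": 100},{"x": 0,"y": 0,"z": 0,"rx": 0,"ry": 0,"rz": 0,"claw": 100},{"x": 0,"y": 0,"z": 0,"rx": 0,"ry": 0,"rz": 0,"claw": 100},{"x": 0,"y": 0,"z": 0,"rx": 0,"ry": 0,"rz": 0,"claw": 100}]'

```text
t: 19.9
tool_pos: [0.5134, 0.1065, 0.0859]
tcp_rot: [3.027, 0.841, 0.003]
contact_force: [0.0, 0.1, -0.3]
grip_width: 0.996
grasp_force: 0.0
```

>>> send_rows --grip_force 60 --targets '[{"x": 0,"y": 0,"z": 0,"rx": 0,"ry": 0,"rz": 0,"claw": 60},{"x": 0,"y": 0,"z": 0,"rx": 0,"ry": 0,"rz": 0,"claw": 60},{"x": 0,"y": 0,"z": 0,"rx": 0,"ry": 0,"rz": 0,"claw": 60},{"x": 0,"y": 0,"z": 0,"rx": 0,"ry": 0,"rz": 0,"claw": 60},{"x": 0,"y": 0,"z": 0,"rx": 0,"ry": 0,"rz": 0,"claw": 60},{"x": 0,"y": 0,"z": 0,"rx": 0,"ry": 0,"rz": 0,"claw": 60}]'

```text
t: 20.4
tool_pos: [0.5133, 0.1069, 0.0863]
tcp_rot: [-3.027, -0.841, -0.004]
contact_force: [-2.5, 0.7, 5.1]
grip_width: 0.71
grasp_force: 65.1
```

>>> send_rows --targets '[{"x": 0,"y": 0,"z": -0.008,"rx": 0,"ry": 0,"rz": 0,"claw": 60},{"x": 0,"y": 0,"z": -0.012,"rx": 0,"ry": 0,"rz": 0,"claw": 60},{"x": 0,"y": 0,"z": -0.015,"rx": 0,"ry": 0,"rz": 0,"claw": 60},{"x": 0,"y": 0,"z": -0.015,"rx": 0,"ry": 0,"rz": 0,"claw": 60},{"x": 0,"y": 0,"z": -0.015,"rx": 0,"ry": 0,"rz": 0,"claw": 60},{"x": 0,"y": 0,"z": -0.015,"rx": 0,"ry": 0,"rz": 0,"claw": 60},{"x": 0,"y": 0,"z": -0.015,"rx": 0,"ry": 0,"rz": 0,"claw": 60},{"x": 0,"y": 0,"z": -0.015,"rx": 0,"ry": 0,"rz": 0,"claw": 60}]'

```text
t: 21.07
tool_pos: [0.5116, 0.1063, 0.195]
tcp_rot: [-3.027, -0.841, 0.004]
contact_force: [0.9, 1.0, -4.3]
grip_width: 0.707
grasp_force: 66.0
```

>>> send_rows --targets '[{"x": 0,"y": 0,"z": -0.015,"rx": 0,"ry": 0,"rz": 0,"claw": 60},{"x": 0,"y": 0,"z": -0.015,"rx": 0,"ry": 0,"rz": 0,"claw": 60},{"x": 0,"y": 0,"z": -0.012,"rx": 0,"ry": 0,"rz": 0,"claw": 60},{"x": 0,"y": 0,"z": -0.008,"rx": 0,"ry": 0,"rz": 0,"claw": 60},{"x": 0,"y": 0,"z": 0,"rx": 0,"ry": 0,"rz": 0,"claw": 60},{"x": 0,"y": 0,"z": 0,"rx": 0,"ry": 0,"rz": 0,"claw": 60},{"x": 0,"y": 0,"z": 0,"rx": 0,"ry": 0,"rz": 0,"claw": 60},{"x": 0,"y": 0,"z": 0,"rx": 0,"ry": 0,"rz": 0,"claw": 60}]'

```text
t: 21.73
tool_pos: [0.5118, 0.1064, 0.2435]
tcp_rot: [-3.027, -0.841, 0.004]
contact_force: [0.6, -0.4, -5.1]
grip_width: 0.707
grasp_force: 66.0
```

```bash
python3 - <<'E'
from h import *
F=[]
for i in range(8):
    im=optics.grab_frame("side"); o=monitor.get_obs();F.append(o["contact_force"][2])
print(np.mean(F),o["tool_pos"].round(4),o["grasp_force"],np.abs(o["dq"]).max(),o["t"])
cv2.imwrite("pics/s4.png",im[:,:,::-1])
E
```

```text
-4.470256701290014 [0.5125 0.1066 0.2447] 66.03566744131967 0.0017787235139231695 22.1333
```

View pics/s4.png

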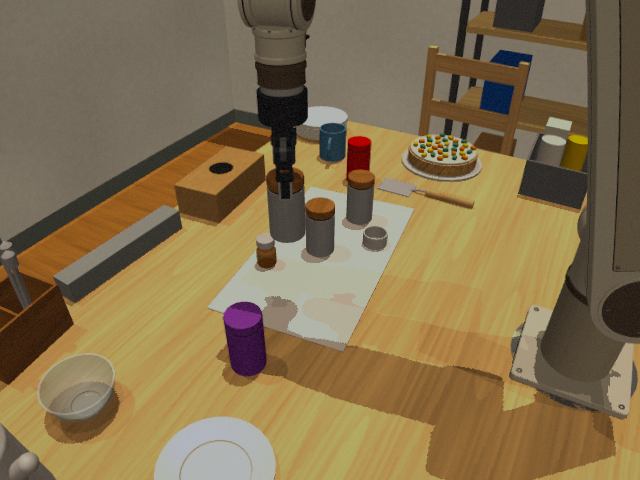

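The full tin is held upright at (286,205), its underside about 0.16 m up. The middle (320,228) and right (361,198) tins stand on the mat, and the bystanders are where they were.

```bash
python3 -c "
from station import workorder
print(workorder.sign_off())"
```

```text
the job is handed in; nothing more can be done
None
```

I hefted the tins left to right: the left one is full (about 4.5 N, against 2.4 N and 1.7 N for the middle and right). I handed the job in at about 22 s with the left tin held upright, its underside about 0.16 m above the table; the other two stand back in place and the bystanders were not moved.

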